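# Snap the fuse into its spring clips

### The job

Two square ceramic fuses lie on the wooden worktop beside the mat with the empty fuse holder. Take the longer one, which fits the holder, and from above press it straight down between the two spring clips until they snap over its ends and it sits level and fully home; then let go. Leave the shorter fuse where it lies.

Things in the scene. Friction and masses are not known exactly. Their poses are not given: they have to be found in the camera images.
- long_fuse_mid (a point): Centre of the longer fuse: white ceramic body 26 x 26 mm, 60 mm long, with round steel caps 22 mm across; 96 mm long in all, 0.09 kg. The last 8 mm of each end are chamfered at 45 degrees down to 6 mm across. It lies on the bare wooden worktop (4 mm below the mat), this point 13 mm above it. y runs along the fuse, z up, x across (grip its flat sides at x = +-13 mm).
- short_fuse_mid (a point): Centre of the shorter fuse: the same make, body 30 mm long, 66 mm in all, too short for the holder. Same axes. Leave it alone. (Mind overhead: the bench lamp's head, 110 mm across, hangs 0.51 m above the mat at about x = 0.48, y = 0.26 m, left of the holder; draw the arm in before swinging past it.)
- holder: Open fuse holder, fixed on the mat (z = 0); origin at the centre of its underside, y along it, z up. Black base plate 44 (x) x 170 (y) x 6 mm. Two black seats at y = +-25 mm (10 mm along y), tops at z = 19 mm, carry the ceramic body; the 40 mm between them are free for fingers down to z = 6 mm. A steel spring clip rises at each end; brass terminals (19 mm high) at y = +-72 mm.
- fuse_home (a point): Point where the fuse's centre is when fully home, 32 mm above the holder's underside; same axes. Clips: strip 24 mm wide, hinged at the foot, nose 42 mm from here along +-y and 8 mm up, flaring outward above it to 59 mm, 39 mm up. The fuse ends meet the flares about 20 mm above home and push the clips outward (5 to 10 N down in all); from about 8 mm above home they snap in over the chamfers.

How it is judged:
On the way:
1. the longer fuse has been brought over the holder, above the clips' noses (horizontal distance between long_fuse_mid and holder below 0.025 m and z of long_fuse_mid in the frame of holder above 0.05 m), for 0.05 s.
At the end, for the whole second after the job is handed in: The longer fuse is snapped between the clips, released and at rest: centre within 4 mm of its home height (32 mm) and within 12 mm of the holder's centre seen from above, length within 10 degrees of the holder's. The shorter fuse was not moved more than 30 mm (z of long_fuse_mid in the frame of holder between 0.028 and 0.036 m and horizontal distance between long_fuse_mid and holder below 0.012 m and angle between the y axis of long_fuse_mid and the y axis of holder, either way round below 0.18 rad and linear speed of long_fuse below 0.02 m/s); the robot touches nothing.
It fails at once if the shorter fuse was moved from its place by more than 30 mm (distance of short_fuse_mid from where it was at the start of the episode above 0.03 m).
It also fails if it takes over 40 s, if anything falls off the work surface, if the arm or the gripper's body presses on something with over 40 N, if the wrist force passes 120 N, or if a joint passes its speed limit or range.

### The arm

A 6-joint arm with a two-finger parallel gripper is mounted at the origin on a cart in front of the work surface, level with it; the furniture and walls round the work are solid. World frame = base frame: x ahead of the robot, y to its left, z up, the work surface at z = 0. Lengths are in m, angles in rad, forces in N, time in s.
With the tool pointing down it reaches from about 0.25 to 0.775 m from the base axis. Payload 4 kg.
Tool frame: the origin (TCP) lies at the centre of the arm's flange, where the gripper is bolted on; the fingertips stand 173 mm ahead of it and the grasp point (between the pads) lies 155 mm ahead of it (ctrl.tip_extent is the z of the fingertips in the tool frame, in m); z points along the fingers, y is the direction in which the jaws open and shut (so a half turn about z gives the same grasp; the last joint's range is limited). The gripper opens to 85 mm and grips with 20 to 120 N. Pads are 22 mm wide; open, the fingers measure 114 mm over their backs; the gripper's body (76 mm by 85 mm) begins 54 mm behind the grasp point. The pads swing forward as they close: fully open they stand 13 mm farther back than shut.
Start: joints at [1.074, 0.087, 1.371, -0, 1.684, -0.103], TCP at [0.211, 0.508, 0.405] pointing down, gripper open.
Joint ranges: [-3.1, 3.1], [-0.76, 2.03], [0.27, 2.55], [-1.08, 4.22], [0.17, 2.65], [-2.57, 2.57]. Speed limits (rad/s): [2.79, 2.79, 3.14, 3.14, 3.14, 3.14].

### API

Orientations are given as [roll, pitch, yaw] about the fixed x, y, z axes, in that order (R = Rz(yaw) Ry(pitch) Rx(roll)).
In Python, from rig import ctrl, imaging gives the robot as it stands.
- The arm moves only by the tool jog_arm, never from a script. Its argument "motion" is a list of rows, each a list of 3 entries, a list of its own where there are three numbers: the shift along the tool's x, y, z in mm, then the turn, a rotation vector about the tool's x, y, z in rad, then the finger opening in mm, from 0 to 85.4. A call has 1 to 8 rows; each row shifts and turns the commanded pose from where the row before left it, along the tool's axes as they then stand; what a row does not reach is not made up. A row lasts 1/12 s, in which the tool goes at most 41.7 mm and 7.16 degrees, less where a joint would pass 70% of its speed; a pose out of reach is approached as far as the arm can. A call with a gripper value outside its range is refused whole. The fingers move at their own pace and stop on an object; "force" is the grip in N (left out, the last holds). Time passes only in rows, so rows that do not move let the fingers close. It gives the time, the measured TCP pose, the force and the opening at its end, in the units of the state.
- ctrl.read_state(): the state, without advancing time (a new reading comes with each control period).
- imaging.grab_frame(name): name is "scene" or "top"; returns the picture (384x512x3 uint8, red, green, blue); there is no depth.
- imaging.calibration(name): a dict with "K" (3x3 intrinsics, pixels), "distortion" ([k1, k2, p1, p2, k3] as OpenCV has them; the pictures are not rectified), "cam_to_world" (4x4, takes a point from camera to world coordinates). Camera axes: x right, y up, looking along -z (the intrinsics and any distortion apply to the point x, -y, -z); pixel columns grow to the right and rows downward; lengths in m; the calibration is good to about 2 mm. A picture is of the moment at which its call begins. calibration takes no time and is no camera call.
- ctrl.close_job(): hands the job in, once; it reports no verdict.
The state is a dict: "t": time; "q": joint angles; "qvel": joint speeds; "joint_torque": joint torques, N m; "position": TCP position; "tool_rot": TCP orientation; "contact_force": force on the tool from outside, world axes, zero at the start; "torque": the same for the moment, N m; "gripper_width": finger opening in m.
Only numpy, scipy, OpenCV 4.12 (cv2) and the standard library are available. Lean on these libraries where they do the work, as an engineer would, in place of code of your own. Each camera call takes 0.05 s, during which the arm holds its last target.

## Working session

There is one attempt and no reset: what is moved stays moved. The work goes in short steps, Python scripts to look and compute and a tool call to move; the robot and the scene stay as the last step left them, time stands still between calls to the robot, and variables do not carry over. Pictures are saved under pics/ and viewed, and the job is handed in when it is done.

Besides the shell and the picture viewer there is one more tool, called after "Emit:" as name(argument=value, ...), one argument or row to a line, values as JSON. jog_arm: Moves the arm, as the interface text tells. Its arguments: {"type":"object","properties":{"motion":{"type":"array"},"force":{"type":"number"}},"required":["motion"]}

```bash
mkdir -p pics; ls; python3 - <<'E'
from rig import ctrl, imaging
import cv2,numpy as np
for n in("scene","top"):
    f=imaging.grab_frame(n);cv2.imwrite(f"pics/{n}0.png",f[:,:,::-1])
    c=imaging.calibration(n);print(n,np.round(c["K"],1).tolist(),c["distortion"],np.round(c["cam_to_world"],3).tolist())
print(ctrl.read_state(),ctrl.tip_extent)
E
```

```text
pics
scene [[452.2, 0.0, 255.3], [0.0, 452.2, 187.7], [0.0, 0.0, 1.0]] [-0.03397178  0.          0.          0.          0.        ] [[0.534, 0.685, -0.496, 0.084], [-0.846, 0.437, -0.307, -0.349], [0.006, 0.583, 0.812, 0.758], [0.0, 0.0, 0.0, 1.0]]
top [[415.6, 0.0, 256.1], [0.0, 415.6, 195.7], [0.0, 0.0, 1.0]] [-0.07297181  0.          0.          0.          0.        ] [[0.01, 0.987, -0.161, 0.36], [-1.0, 0.011, 0.008, -0.058], [0.01, 0.161, 0.987, 0.909], [0.0, 0.0, 0.0, 1.0]]
{'t': 0.1, 'q': array([ 1.07388653e+00,  8.79221134e-02,  1.37211150e+00, -1.75302284e-05,
        1.68359221e+00, -1.03070250e-01]), 'qvel': array([ 0.00215775, -0.00110182, -0.00154263,  0.00037571, -0.00066872,
       -0.00054089]), 'joint_torque': array([ 2.03410476e-03, -3.53015220e+01, -3.14218032e+01, -1.76691815e-04,
        7.92119710e-03, -4.97494159e-05]), 'position': array([0.21100227, 0.50781463, 0.40362914]), 'tool_rot': array([-3.13956849e+00, -1.91857559e-04,  2.74775096e+00]), 'contact_force': array([-0.33297786, -0.45101583,  0.63616709]), 'torque': array([ 0.0302717 , -0.03988514,  0.01394751]), 'gripper_width': 0.08540613669151137} 0.1734
```

View pics/scene0.png

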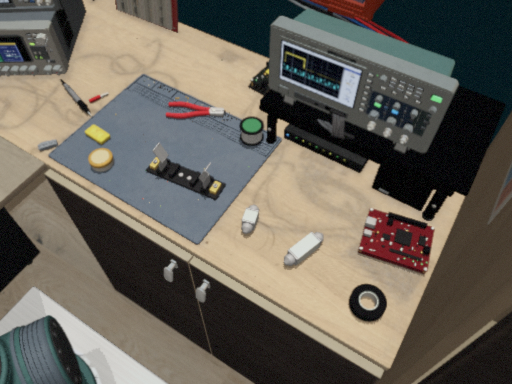

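View pics/top0.png

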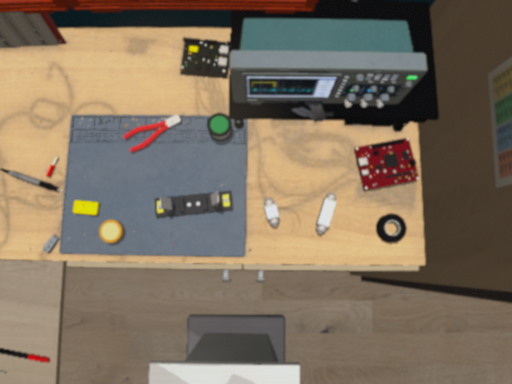

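Both views show the holder on the mat (top view about (193,204)), the short fuse at (271,212) and the long one at (326,214). I'll crop and measure next.

```bash
cat > h.py <<'E'
import cv2,numpy as np
from rig import imaging
def ray(n,uv):
    c=imaging.calibration(n);K=np.array(c["K"]);d=np.array(c["distortion"]);T=np.array(c["cam_to_world"])
    p=cv2.undistortPoints(np.array([[uv]],float),K,d)[0,0]
    return T[:3,3],T[:3,:3]@np.array([p[0],-p[1],-1])
def onz(n,uv,z):
    o,d=ray(n,uv);return o+d*(z-o[2])/d[2]
def two(u1,u2):
    o1,d1=ray("scene",u1);o2,d2=ray("top",u2)
    s=np.linalg.lstsq(np.c_[d1,-d2],o2-o1,rcond=None)[0]
    a,b=o1+d1*s[0],o2+d2*s[1];return (a+b)/2,np.linalg.norm(a-b)
def proj(n,X):
    c=imaging.calibration(n);T=np.linalg.inv(c["cam_to_world"]);p=T[:3,:3]@X+T[:3,3];p=p*[1,-1,-1]
    return cv2.projectPoints(p.reshape(1,1,3),np.zeros(3),np.zeros(3),np.array(c["K"]),np.array(c["distortion"]))[0][0,0]
E
python3 - <<'E'
import cv2,numpy as np
from h import *
t=cv2.imread("pics/top0.png");s=cv2.imread("pics/scene0.png")
a=cv2.resize(t[175:250,145:345],None,fx=4,fy=4,interpolation=cv2.INTER_CUBIC)
b=cv2.resize(s[130:280,140:340],None,fx=4,fy=4,interpolation=cv2.INTER_CUBIC)
cv2.imwrite("pics/tc.png",a);cv2.imwrite("pics/sc.png",b)
for n,im,roi in(("top",t,(255,185,90,60)),("scene",s,(235,195,95,80))):
    x,y,w,h=roi;hsv=cv2.cvtColor(im[y:y+h,x:x+w],cv2.COLOR_BGR2HSV)
    m=((hsv[...,1]<45)&(hsv[...,2]>70)).astype(np.uint8)
    k,l,st,ce=cv2.connectedComponentsWithStats(m)
    for i in range(1,k):
        if st[i,4]>40:
            c=cv2.findContours((l==i).astype(np.uint8),0,1)[0][0]
            r=cv2.minAreaRect(c+np.array([[x,y]]))
            bp=cv2.boxPoints(r)
            print(n,st[i,4],ce[i]+[x,y],r, onz(n,r[0],.012))
            e=sorted([(np.linalg.norm(bp[j]-bp[(j+1)%4]),j) for j in range(4)])[:2]
            P=[onz(n,(bp[j]+bp[(j+1)%4])/2,.009) for _,j in e];print(P,np.linalg.norm(P[0]-P[1]))
E
```

```text
top 461 [325.84815618 213.10845987] ((325.958740234375, 213.13763427734375), (12.64330768585205, 42.048580169677734), 16.699241638183594) [ 0.4702344  -0.21765952  0.012     ]
[array([ 0.51546282, -0.2323554 ,  0.009     ]), array([ 0.4264463 , -0.20431617,  0.009     ])] 0.09332812675329212
top 291 [271.30927835 211.7628866 ] ((271.4411926269531, 211.76470947265625), (28.861740112304688, 12.611852645874023), 75.96376037597656) [ 0.47200304 -0.09864901  0.012     ]
[array([ 0.50321998, -0.09097775,  0.009     ]), array([ 0.44184235, -0.10651846,  0.009     ])] 0.0633145094639985
scene 368 [249.54076087 218.39130435] ((249.3000030517578, 218.60000610351562), (14.862704277038574, 30.04163360595703), 18.434947967529297) [ 0.47026288 -0.0963016   0.012     ]
[array([ 0.50483232, -0.08530525,  0.009     ]), array([ 0.44018854, -0.10485086,  0.009     ])] 0.06753406288689652
scene 707 [303.09335219 248.06647808] ((303.1230773925781, 248.01541137695312), (17.365745544433594, 48.23818588256836), 52.12501525878906) [ 0.46993407 -0.21518133  0.012     ]
[array([ 0.42618493, -0.19993948,  0.009     ]), array([ 0.5187969 , -0.23003248,  0.009     ])] 0.097378463737633
```

View pics/tc.png

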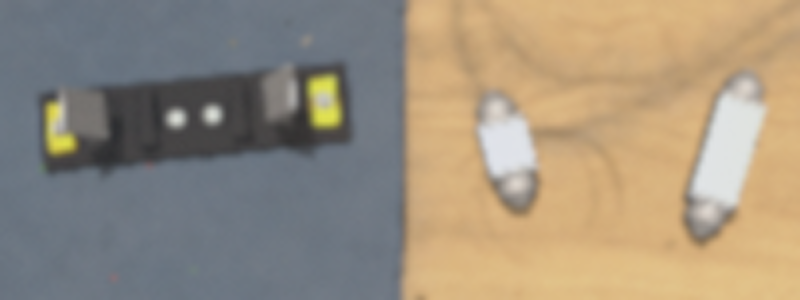

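View pics/sc.png

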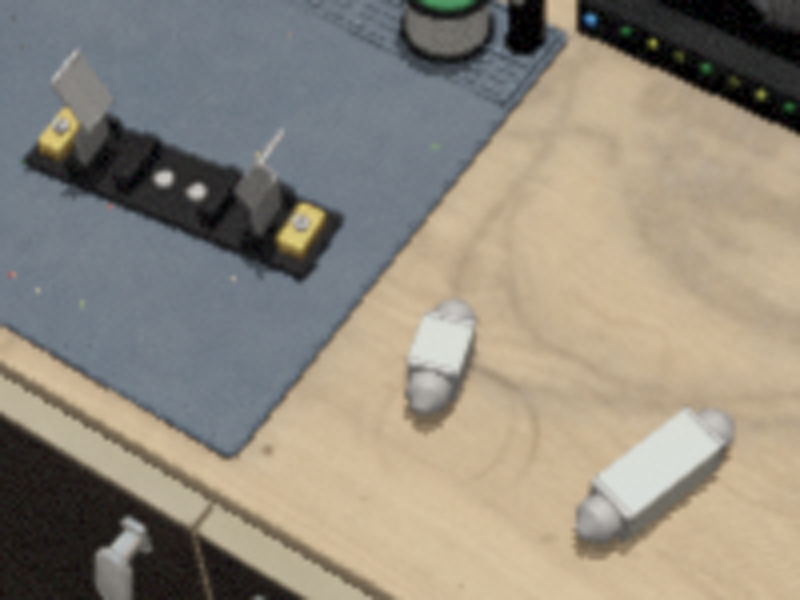

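```bash
python3 - <<'E'
from h import *
t=cv2.imread("pics/top0.png");s=cv2.imread("pics/scene0.png")
T=lambda p:(p[0]/4+145-.375,p[1]/4+175-.375);S=lambda p:(p[0]/4+140-.375,p[1]/4+130-.375)
C=[onz("top",T(p),.006) for p in[(40,93),(342,64),(352,138),(47,170)]]
print("top corners",np.round(C,4).tolist(),np.mean(C,0))
print([np.linalg.norm(C[i]-C[(i+1)%4]) for i in range(4)])
for n,im,(x,y,w,h) in(("top",t,(145,180,95,45)),("scene",s,(140,140,95,65))):
    v=im[y:y+h,x:x+w];g=cv2.cvtColor(v,cv2.COLOR_BGR2HSV)
    m=((g[...,0]>15)&(g[...,0]<38)&(g[...,1]>90)&(g[...,2]>70)).astype(np.uint8)
    k,l,st,ce=cv2.connectedComponentsWithStats(m)
    for i in range(1,k):
        if st[i,4]>8: print(n,st[i],ce[i]+[x,y],onz(n,ce[i]+[x,y],.017))
# screws
print("white",[onz("top",T(p),.007) for p in[(176,118.5),(212,114.5)]],[onz("scene",S(p),.007) for p in[(163.5,179),(196,191)]])
print("termscrew",onz("scene",S((62,127)),.02),onz("scene",S((301,224)),.02),onz("top",T((323,101)),.02))
SC=[onz("scene",S(p),.006) for p in[(26,158),(343,215),(303,277)]]
print(SC, (SC[0]+SC[1]*0+ SC[1])/2)
# fuse body
for n,im,(x,y,w,h) in(("top",t,(305,185,40,60)),("scene",s,(280,220,55,60))):
    g=cv2.cvtColor(im[y:y+h,x:x+w],cv2.COLOR_BGR2HSV)
    m=((g[...,1]<40)&(g[...,2]>205)).astype(np.uint8)
    c=max(cv2.findContours(m,0,1)[0],key=cv2.contourArea);r=cv2.minAreaRect(c+np.array([[x,y]]))
    bp=cv2.boxPoints(r);W=np.array([onz(n,p,.022) for p in bp]);print(n,W.mean(0),W[1]-W[0],W[2]-W[1],np.linalg.norm(W[1]-W[0]),np.linalg.norm(W[2]-W[1]))
E
```

```text
top corners [[0.5006, 0.1587, 0.006], [0.5187, -0.0076, 0.006], [0.4776, -0.0139, 0.006], [0.458, 0.1528, 0.006]] [0.48872618 0.07250395 0.006     ]
[np.float64(0.16724252878510612), np.float64(0.0415423156026754), np.float64(0.16778934171575777), np.float64(0.04298997612681628)]
top [76 14 10 13 92] [225.7173913  200.16304348] [0.49563473 0.00096034 0.017     ]
top [11 20  9 14 64] [158.890625 207.90625 ] [0.47697179 0.14566515 0.017     ]
scene [10 17 10 13 64] [154.421875 164.234375] [0.47330479 0.14178137 0.017     ]
scene [69 41 13 14 94] [214.80851064 187.64893617] [4.91942096e-01 2.00138001e-04 1.70000000e-02]
white [array([0.48714806, 0.08281707, 0.007     ]), array([0.48959378, 0.06311568, 0.007     ])] [array([0.48685034, 0.08500514, 0.007     ]), array([0.48970325, 0.06594561, 0.007     ])]
termscrew [0.47846245 0.14348531 0.02      ] [0.49446333 0.00157374 0.02      ] [0.49580193 0.00151683 0.02      ]
[array([0.45944964, 0.15536023, 0.006     ]), array([ 0.5185615 , -0.00671238,  0.006     ]), array([ 0.47590533, -0.01162552,  0.006     ])] [0.48900557 0.07432393 0.006     ]
top [ 0.47591647 -0.21953631  0.022     ] [ 0.06158198 -0.01975407  0.        ] [-0.00692153 -0.02305885  0.        ] 0.06467274594647489 0.02407525990873366
scene [ 0.47216626 -0.21530039  0.022     ] [ 0.05305122 -0.01653976  0.        ] [-0.01096737 -0.02224813  0.        ] 0.05556973792322807 0.024804487947458483
```

Emit:
jog_arm(
  motion=[
    [[-4.7,-33.2,0],[0,0,0],85],
    [[-4.7,-33.2,0],[0,0,0],85],
    [[-4.7,-33.2,0],[0,0,0],85],
    [[-4.7,-33.2,0],[0,0,0],85],
    [[-4.7,-33.2,0],[0,0,0],85],
    [[-4.7,-33.2,0],[0,0,0],85],
    [[-4.7,-33.2,0],[0,0,0],85],
  ],
  force=60,
)

```text
t: 0.68
position: [0.1515, 0.2792, 0.404]
tool_rot: [-3.141, -0.0, 2.748]
contact_force: [0.8, -0.3, 1.0]
gripper_width: 0.0843
```

Emit:
jog_arm(
  motion=[
    [[-30.6,-13.6,0],[0,0,0],85],
    [[-30.6,-13.6,0],[0,0,0],85],
    [[-30.6,-13.6,0],[0,0,0],85],
    [[-30.6,-13.6,0],[0,0,0],85],
    [[-30.6,-13.6,0],[0,0,0],85],
    [[-30.6,-13.6,0],[0,0,0],85],
  ],
)

```text
t: 1.18
position: [0.2909, 0.1333, 0.4045]
tool_rot: [3.141, 0.0, 2.748]
contact_force: [0.9, 0.1, -0.1]
gripper_width: 0.0852
```

Emit:
jog_arm(
  motion=[
    [[-20,-30.5,0],[0,0,0],85],
    [[-20,-30.5,0],[0,0,0],85],
    [[-20,-30.5,0],[0,0,0],85],
    [[-20,-30.5,0],[0,0,0],85],
    [[-20,-30.5,0],[0,0,0],85],
    [[-20,-30.5,0],[0,0,0],85],
    [[0,0,0],[0,0,0],85],
  ],
)

```text
t: 1.77
position: [0.3313, -0.0852, 0.4039]
tool_rot: [-3.139, -0.0, 2.738]
contact_force: [-0.2, 0.6, -0.2]
gripper_width: 0.0852
```

Emit:
jog_arm(
  motion=[
    [[-30.2,-11,0],[0,0,0],85],
    [[-30.2,-11,0],[0,0,0],85],
    [[-30.2,-11,0],[0,0,0],85],
    [[-30.2,-11,0],[0,0,0],85],
    [[-30.2,-11,0],[0,0,0],85],
    [[-30.2,-11,0],[0,0,0],85],
    [[0,0,20],[0,0,-0.098],75],
    [[0,0,0],[0,0,0],75],
  ],
)

```text
t: 2.43
position: [0.4736, -0.211, 0.3799]
tool_rot: [3.139, -0.009, 2.847]
contact_force: [-2.1, 0.2, -1.9]
gripper_width: 0.0752
```

Emit:
jog_arm(
  motion=[
    [[0,0,30],[0,0,0],70],
    [[0,0,30],[0,0,0],70],
    [[0,0,30],[0,0,0],70],
    [[0,0,20],[0,0,0],70],
    [[0,0,0],[0,0,0],70],
  ],
)

```text
t: 2.85
position: [0.471, -0.2087, 0.2695]
tool_rot: [3.139, -0.011, 2.845]
contact_force: [-1.4, 0.8, -1.0]
gripper_width: 0.0702
```

```bash
python3 - <<'E'
from rig import ctrl
from h import *
o=[]
for n,(x,y) in(("scene",(225,130)),("top",(250,130))):
    f=imaging.grab_frame(n)[:,:,::-1].copy();cv2.imwrite(f"pics/{n}1.png",f)
    o.append(cv2.resize(f[y:y+140,x:x+130],None,fx=3,fy=3,interpolation=cv2.INTER_CUBIC))
cv2.imwrite("pics/hov.png",np.hstack(o));s=ctrl.read_state();print(s["position"],s["tool_rot"],s["gripper_width"],s["q"],s["contact_force"],s["t"])
E
```

```text
[ 0.47273679 -0.20984159  0.27482771] [ 3.14100909e+00 -1.48149328e-03  2.84519994e+00] 0.07003507551325053 [-5.27477269e-01  7.82792035e-02  1.64197267e+00  2.31268980e-04
  1.42291655e+00 -1.80191470e+00] [0.2905159  0.74910452 0.96468008] 2.95
```

View pics/hov.png

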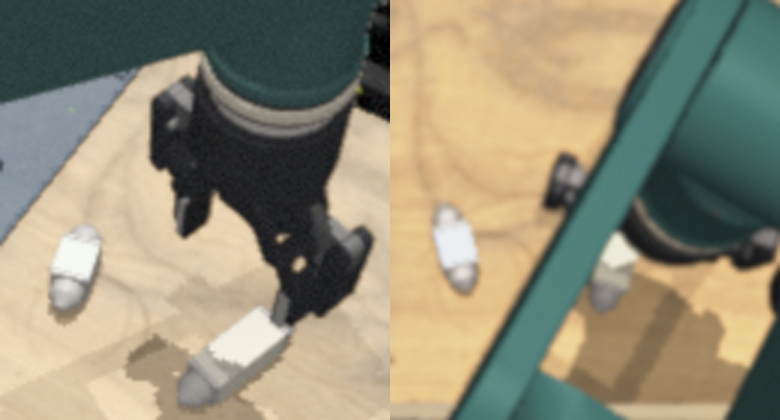

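```bash
python3 - <<'E'
from h import *
print(proj("scene",np.array([.4727,-.2098,.1045])),proj("scene",np.array([.472,-.2167,.022])),proj("top",np.array([.472,-.2167,.022])))
psi=2.845;y=np.array([np.sin(psi),-np.cos(psi)])
for s in(-1,1):
  for z in(.1015,.109): print(s,z,proj("scene",np.r_[np.array([.4727,-.2098])+s*.035*y,z]))
E
```

```text
[306.17158429 219.4041086 ] [304.8918812 244.9867978] [326.31460715 211.76509836]
-1 0.1015 [320.70803792 233.94678133]
-1 0.109 [321.27109418 231.68124956]
1 0.1015 [291.84803425 207.23529379]
1 0.109 [292.16187455 204.84718901]
```

Emit:
jog_arm(
  motion=[
    [[-1,-7,20],[0,0,0.009],70],
    [[0,0,20],[0,0,0],70],
    [[0,0,20],[0,0,0],70],
    [[0,0,10],[0,0,0],70],
    [[0,0,0],[0,0,0],70],
    [[0,0,0],[0,0,0],70],
  ],
)

```text
t: 3.45
position: [0.4725, -0.2177, 0.2062]
tool_rot: [-3.141, 0.002, 2.837]
contact_force: [-0.3, -1.0, 0.7]
gripper_width: 0.0699
```

Emit:
jog_arm(
  motion=[
    [[0,0,12],[0,0,0],70],
    [[0,0,12],[0,0,0],70],
    [[0,0,8],[0,0,0],70],
    [[0,0,0],[0,0,0],70],
    [[0,0,0],[0,0,0],70],
  ],
)

```text
t: 3.87
position: [0.4717, -0.2174, 0.1716]
tool_rot: [3.141, -0.002, 2.837]
contact_force: [-0.7, 0.1, -0.2]
gripper_width: 0.0701
```

```bash
python3 - <<'E'
from rig import ctrl
from h import *
o=[]
for n,(x,y) in(("scene",(225,150)),("top",(250,130))):
    f=imaging.grab_frame(n)[:,:,::-1].copy();cv2.imwrite(f"pics/{n}2.png",f)
    o.append(cv2.resize(f[y:y+140,x:x+130],None,fx=3,fy=3,interpolation=cv2.INTER_CUBIC))
cv2.imwrite("pics/low.png",np.hstack(o));s=ctrl.read_state();print(s["position"],s["tool_rot"],s["gripper_width"],s["contact_force"],s["t"])
E
```

```text
[ 0.47215494 -0.21769342  0.17279736] [3.14154662e+00 2.09080296e-04 2.83679638e+00] 0.06975241723420024 [0.63351251 0.0758426  0.51386839] 3.9667
```

View pics/low.png

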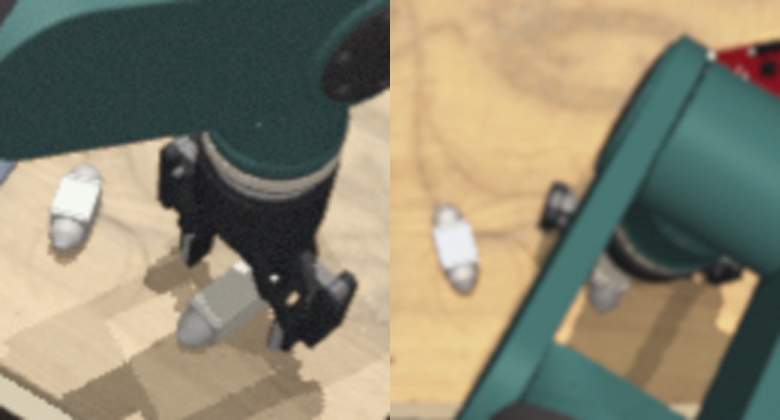

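The fingers straddle the long fuse, and the short one is clear of them. Closing now.

Emit:
jog_arm(
  motion=[
    [[0,0,0],[0,0,0],15],
    [[0,0,0],[0,0,0],15],
    [[0,0,0],[0,0,0],15],
    [[0,0,0],[0,0,0],15],
    [[0,0,0],[0,0,0],15],
    [[0,0,0],[0,0,0],15],
    [[0,0,0],[0,0,0],15],
    [[0,0,0],[0,0,0],15],
  ],
  force=70,
)

```text
t: 4.63
position: [0.4723, -0.2178, 0.1734]
tool_rot: [-3.141, 0.001, 2.837]
contact_force: [-0.3, -0.0, 5.0]
gripper_width: 0.0245
```

Emit:
jog_arm(
  motion=[
    [[0,0,-5],[0,0,0],15],
    [[0,0,-15],[0,0,0],15],
    [[0,0,-25],[0,0,0],15],
    [[0,0,-30],[0,0,0],15],
    [[0,0,-35],[0,0,0],15],
    [[0,0,-20],[0,0,0],15],
    [[0,0,0],[0,0,0],15],
  ],
)

```text
t: 5.22
position: [0.4731, -0.2182, 0.3085]
tool_rot: [-3.139, 0.01, 2.837]
contact_force: [0.2, -1.1, 0.5]
gripper_width: 0.0247
```

```bash
python3 - <<'E'
from rig import ctrl
from h import *
o=[]
for n,(x,y) in(("scene",(225,120)),("top",(250,130))):
    f=imaging.grab_frame(n)[:,:,::-1].copy();cv2.imwrite(f"pics/{n}3.png",f)
    o.append(cv2.resize(f[y:y+140,x:x+130],None,fx=3,fy=3,interpolation=cv2.INTER_CUBIC))
cv2.imwrite("pics/lift.png",np.hstack(o));s=ctrl.read_state();print(s["position"],s["tool_rot"],s["gripper_width"],s["contact_force"],s["torque"],s["t"])
E
```

```text
[ 0.47188711 -0.21755731  0.30284855] [-3.14149302e+00  5.80274852e-04  2.83681429e+00] 0.02449100939467922 [ 0.47717844 -0.04223667 -1.51656728] [ 0.01652889  0.02326984 -0.01684951] 5.3167
```

View pics/lift.png

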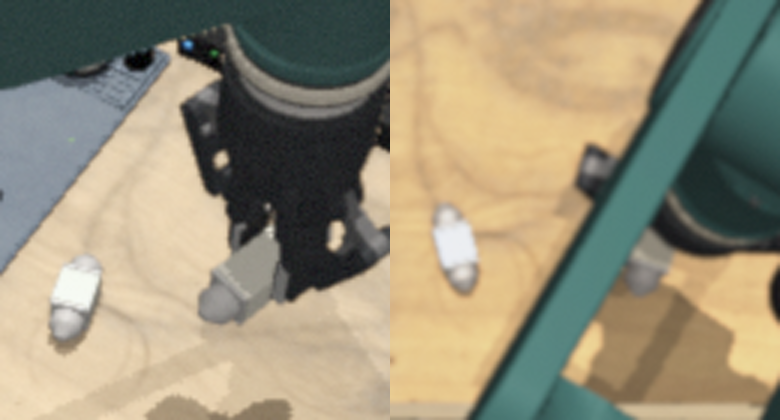

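```bash
python3 - <<'E'
from h import *
x=np.array([-.954,.300,0])
for k in(.040,.045,.048,.052):
    X=np.array([.4719,-.2176,.139])+k*x; print(k,proj("scene",X),proj("top",X))
for n,(a,b,w,h) in(("scene",(285,190,40,50)),("top",(325,205,25,30))):
    im=cv2.imread(f"pics/{n}3.png");cv2.imwrite(f"pics/z_{n}.png",cv2.resize(im[b:b+h,a:a+w],(w*12,h*12),interpolation=cv2.INTER_CUBIC))
E
```

```text
0.04 [294.28891547 224.41236849] [331.76068094 224.35082775]
0.045 [291.99252716 226.1543634 ] [331.00566492 226.8964445 ]
0.048 [290.60877562 227.20396157] [330.55171922 228.42615097]
0.052 [288.75683271 228.60858646] [329.94536907 230.46847096]
```

View pics/z_scene.png

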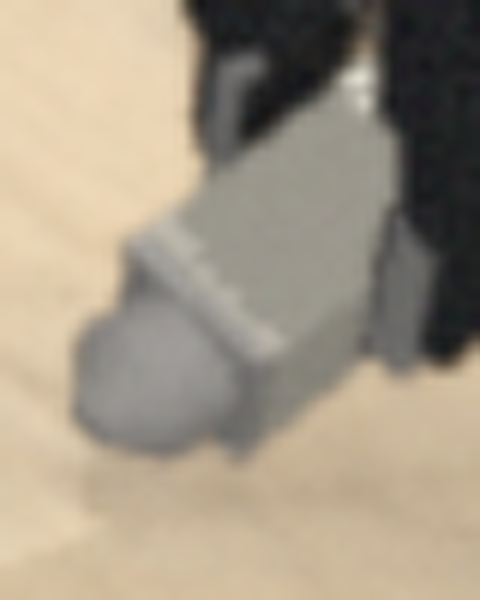

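View pics/z_top.png

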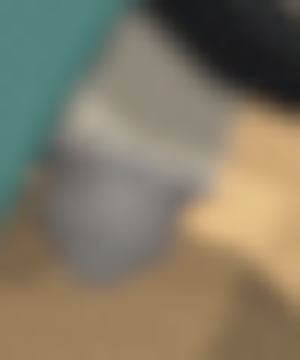

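```bash
python3 - <<'E'
from h import *
x=np.array([-.954,.300,0]);y=np.array([.300,.954,0]);c=np.array([.4719,-.2176,.139])
for u in[(295.8,210),(307.5,219.2)]:
    P=onz("scene",u,.152)-c;print("scene along,across",P@x,P@y)
for u in[(330,213.5),(342.3,219.5)]: # body end edge in top view
    P=onz("top",u,.152)-c;print("top",P@x,P@y)
P=onz("top",(333.3,228.6),.139)-c;print("tip",P@x,P@y)
E
```

```text
scene along,across 0.025965298833652648 0.012906812711436962
scene along,across 0.023678207300783398 -0.011505938523874163
top 0.023721953570038524 0.010774259472742298
top 0.027333196416563368 -0.014027677167515119
tip 0.0467288317536332 -0.004994073127615046
```

Emit:
jog_arm(
  motion=[
    [[6,24,0],[0,0,0],15],
    [[8,32,0],[0,0,0],15],
    [[8,32,0],[0,0,0],15],
    [[8,32,0],[0,0,0],15],
    [[8,32,0],[0,0,0],15],
    [[8,32,0],[0,0,0],15],
    [[8,32,0],[0,0,0],15],
    [[8,32,0],[0,0,0],15],
  ],
)

```text
t: 5.98
position: [0.4862, 0.0391, 0.2996]
tool_rot: [-3.14, -0.006, 2.837]
contact_force: [0.1, -1.0, -0.4]
gripper_width: 0.025
```

Emit:
jog_arm(
  motion=[
    [[8,24,0],[0,0,0],15],
    [[2,10.4,0],[0,0,0.08],15],
    [[0,0,0],[0,0,0.119],15],
    [[0,0,0],[0,0,0.119],15],
    [[0,0,0],[0,0,0.119],15],
    [[0,0,0],[0,0,0.119],15],
    [[0,0,0],[0,0,0.119],15],
    [[0,0,0],[0,0,0.119],15],
  ],
)

```text
t: 6.65
position: [0.4872, 0.0734, 0.2994]
tool_rot: [-3.136, -0.003, 2.037]
contact_force: [-0.1, -0.2, -0.5]
gripper_width: 0.0248
```

Emit:
jog_arm(
  motion=[
    [[0,0,0],[0,0,0.119],15],
    [[0,0,0],[0,0,0.119],15],
    [[0,0,0],[0,0,0.119],15],
    [[0,0,0],[0,0,0],15],
    [[0,0,0],[0,0,0],15],
  ],
)

```text
t: 7.07
position: [0.4874, 0.0733, 0.3003]
tool_rot: [-3.137, -0.0, 1.689]
contact_force: [0.6, -0.7, -1.8]
gripper_width: 0.0245
```

```bash
python3 - <<'E'
from rig import ctrl
from h import *
o=[]
for n,(x,y) in(("scene",(120,90)),("top",(130,130))):
    f=imaging.grab_frame(n)[:,:,::-1].copy();cv2.imwrite(f"pics/{n}4.png",f)
    o.append(cv2.resize(f[y:y+140,x:x+130],None,fx=3,fy=3,interpolation=cv2.INTER_CUBIC))
cv2.imwrite("pics/over.png",np.hstack(o));s=ctrl.read_state();print(s["position"],s["tool_rot"],s["gripper_width"],s["contact_force"],s["torque"],s["t"],s["q"])
E
```

```text
[0.48772062 0.07334521 0.30125645] [-3.13884560e+00 -2.86903432e-04  1.68808392e+00] 0.024348612618810724 [ 0.43360301  0.17855581 -1.11104331] [ 0.01888727  0.00684088 -0.01923501] 7.1667 [ 3.42341651e-02  6.14319298e-03  1.66227739e+00  5.82857079e-05
  1.47593346e+00 -8.30594229e-02]
```

View pics/over.png

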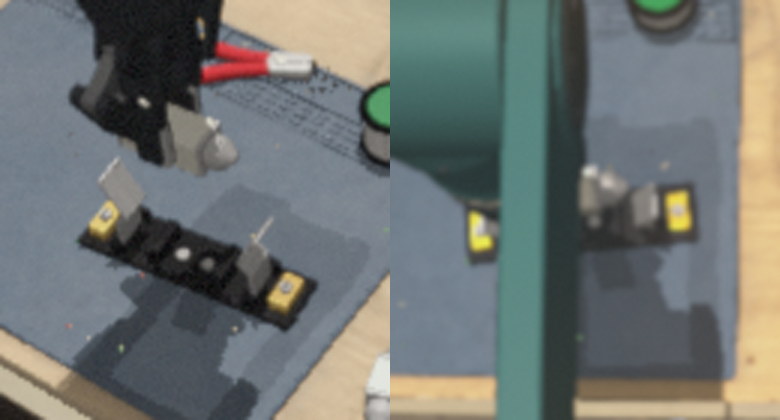

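```bash
python3 - <<'E'
from h import *
im=cv2.imread("pics/scene4.png");cv2.imwrite("pics/z4.png",cv2.resize(im[115:155,160:210],(600,480),interpolation=cv2.INTER_CUBIC))
im=cv2.imread("pics/top4.png");cv2.imwrite("pics/z5.png",cv2.resize(im[175:215,185:245],(600,400),interpolation=cv2.INTER_CUBIC))
psi=1.688;x=np.array([np.cos(psi),np.sin(psi),0]);c=np.array([.4877,.0733,.137])
for k in(44,48,52):print(k,proj("scene",c-k/1000*x),proj("top",c-k/1000*x))
y=np.array([x[1],-x[0],0])
for k in (26,30,34):
    for s in(-13,13):print(k,s,proj("scene",c-k/1000*x+s/1000*y+[0,0,.013]),proj("top",c-k/1000*x+s/1000*y+[0,0,.013]))
E
```

```text
44 [197.53802037 141.86251989] [206.5125091  191.87038221]
48 [199.44903669 142.58229142] [208.62422222 191.64952164]
52 [201.36490316 143.3039235 ] [210.73590103 191.42869944]
26 -13 [184.50054175 138.67189388] [196.68303483 198.57645209]
26 13 [191.8244581  129.06572524] [195.51044166 184.83673803]
30 -13 [186.42442558 139.39848476] [198.83547298 198.35098065]
30 13 [193.72555325 129.7682618 ] [197.65116617 184.6129296 ]
34 -13 [188.35332296 140.12700092] [200.98799885 198.12551355]
34 13 [195.63150055 130.4726402 ] [199.79198042 184.38918025]
```

View pics/z4.png

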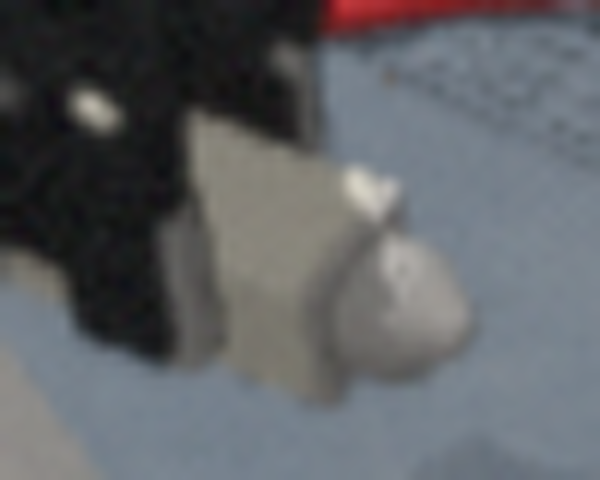

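View pics/z5.png

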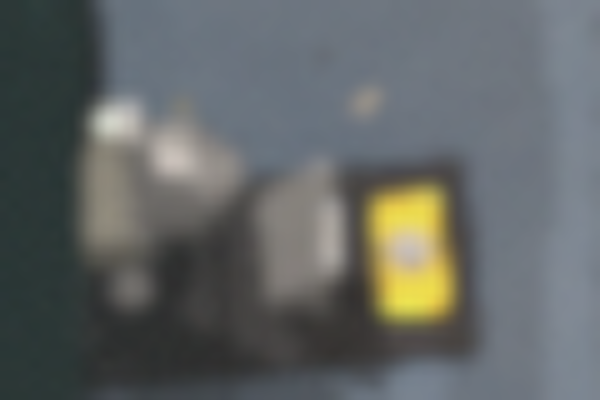

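The fuse sits centred within about 1–2 mm: its tip is at scene (199,141) and top (209,192), matching the prediction for a 48 mm half-length. Descending.

Emit:
jog_arm(
  motion=[
    [[0,0,20],[0,0,0],15],
    [[0,0,25],[0,0,0],15],
    [[0,0,20],[0,0,0],15],
    [[0,0,10],[0,0,0],15],
    [[0,0,0],[0,0,0],15],
    [[0,0,0],[0,0,0],15],
  ],
)

```text
t: 7.67
position: [0.4881, 0.0734, 0.2275]
tool_rot: [-3.141, -0.0, 1.686]
contact_force: [0.1, 0.2, -0.3]
gripper_width: 0.0246
```

```bash
python3 - <<'E'
from rig import ctrl
from h import *
o=[]
for n,(x,y) in(("scene",(120,90)),("top",(130,130))):
    f=imaging.grab_frame(n)[:,:,::-1].copy();cv2.imwrite(f"pics/{n}5.png",f)
    o.append(cv2.resize(f[y:y+140,x:x+130],None,fx=3,fy=3,interpolation=cv2.INTER_CUBIC))
cv2.imwrite("pics/over2.png",np.hstack(o));s=ctrl.read_state();print(s["position"],s["tool_rot"],s["gripper_width"],s["contact_force"],s["torque"],s["t"])
E
```

```text
[0.48878713 0.07339527 0.22921215] [3.13877640e+00 1.62712736e-04 1.68624705e+00] 0.02453466027794509 [ 0.09322332  0.22106239 -0.5552432 ] [ 0.01560418 -0.03428955 -0.0405391 ] 7.7667
```

View pics/over2.png

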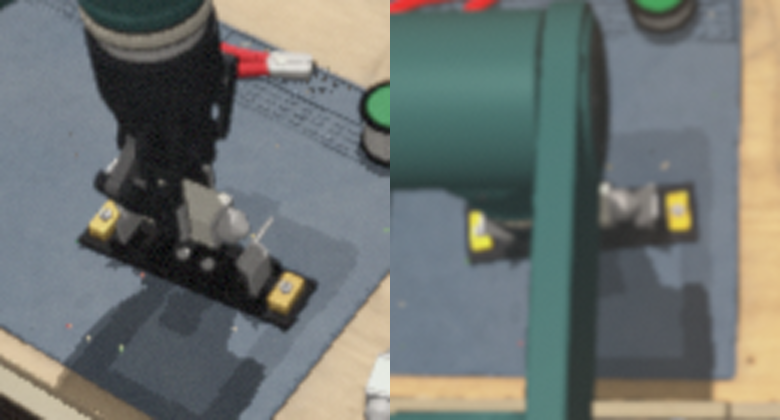

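Emit:
jog_arm(
  motion=[
    [[0,0,4],[0,0,0],15],
    [[0,0,4],[0,0,0],15],
    [[0,0,3],[0,0,0],15],
    [[0,0,3],[0,0,0],15],
    [[0,0,2],[0,0,0],15],
    [[0,0,2],[0,0,0],15],
    [[0,0,0],[0,0,0],15],
  ],
)

```text
t: 8.35
position: [0.4889, 0.0734, 0.211]
tool_rot: [3.138, 0.0, 1.686]
contact_force: [0.2, 0.1, 4.4]
gripper_width: 0.0245
```

Emit:
jog_arm(
  motion=[
    [[0,0,2],[0,0,0],15],
    [[0,0,2],[0,0,0],15],
    [[0,0,2],[0,0,0],15],
    [[0,0,0],[0,0,0],15],
  ],
)

```text
t: 8.68
position: [0.4892, 0.0734, 0.2049]
tool_rot: [3.137, 0.0, 1.686]
contact_force: [2.8, -0.2, 1.4]
gripper_width: 0.0246
```

Emit:
jog_arm(
  motion=[
    [[0,0,2],[0,0,0],15],
    [[0,0,2],[0,0,0],15],
    [[0,0,2],[0,0,0],15],
    [[0,0,0],[0,0,0],15],
    [[0,0,0],[0,0,0],15],
  ],
)

```text
t: 9.1
position: [0.4874, 0.0733, 0.1964]
tool_rot: [-3.138, -0.0, 1.686]
contact_force: [0.4, -1.0, -3.2]
gripper_width: 0.0246
```

Emit:
jog_arm(
  motion=[
    [[0,0,1.5],[0,0,0],15],
    [[0,0,1.5],[0,0,0],15],
    [[0,0,0],[0,0,0],15],
    [[0,0,0],[0,0,0],15],
  ],
)

```text
t: 9.43
position: [0.4874, 0.0733, 0.1963]
tool_rot: [-3.138, 0.0, 1.686]
contact_force: [-8.5, -1.3, 11.6]
gripper_width: 0.0247
```

```bash
python3 - <<'E'
from rig import ctrl
from h import *
o=[]
for n,(x,y) in(("scene",(120,90)),("top",(130,130))):
    f=imaging.grab_frame(n)[:,:,::-1].copy();cv2.imwrite(f"pics/{n}6.png",f)
    o.append(cv2.resize(f[y:y+140,x:x+130],None,fx=3,fy=3,interpolation=cv2.INTER_CUBIC))
cv2.imwrite("pics/in.png",np.hstack(o));s=ctrl.read_state();print(s["position"],s["tool_rot"],s["gripper_width"],s["contact_force"],s["torque"],s["t"])
E
```

```text
[0.48737274 0.07333095 0.19630735] [-3.13858334e+00  1.06761299e-04  1.68601672e+00] 0.024480074200526954 [-7.68158496 -1.58973511 11.57173412] [-0.22766358  1.25266553  0.02028918] 9.5333
```

View pics/in.png

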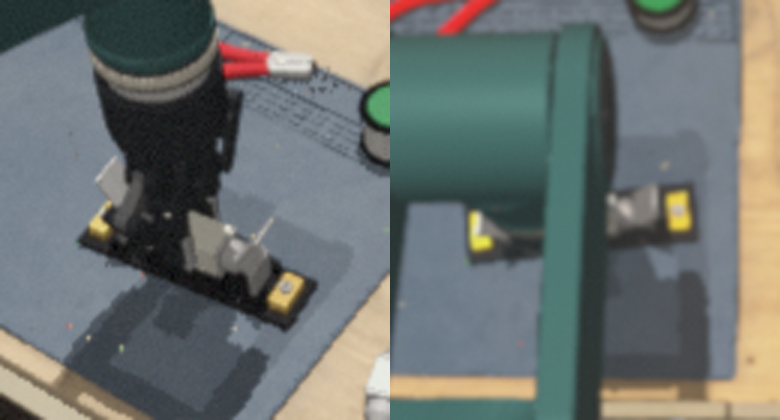

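It bottoms out at TCP z = 0.1963, against 0.1964 expected at home, after the snap (force −3 N, then +11.6 N). Easing the press slightly and releasing.

Emit:
jog_arm(
  motion=[
    [[0,0,-1],[0,0,0],15],
    [[0,0,0],[0,0,0],40],
    [[0,0,0],[0,0,0],60],
    [[0,0,0],[0,0,0],60],
    [[0,0,0],[0,0,0],60],
    [[0,0,0],[0,0,0],60],
  ],
)

```text
t: 10.03
position: [0.4881, 0.0734, 0.1955]
tool_rot: [-3.142, -0.0, 1.686]
contact_force: [-0.2, -0.1, -0.6]
gripper_width: 0.0598
```

Emit:
jog_arm(
  motion=[
    [[0,0,-5],[0,0,0],60],
    [[0,0,-10],[0,0,0],60],
    [[0,0,-20],[0,0,0],60],
    [[0,0,-25],[0,0,0],60],
    [[0,0,-30],[0,0,0],60],
    [[0,0,-15],[0,0,0],60],
    [[0,0,0],[0,0,0],60],
  ],
)

```text
t: 10.62
position: [0.4894, 0.0735, 0.3068]
tool_rot: [3.131, 0.001, 1.686]
contact_force: [1.2, -0.3, 0.2]
gripper_width: 0.0607
```

```bash
python3 - <<'E'
from rig import ctrl
from h import *
o=[]
for n,(x,y) in(("scene",(120,90)),("top",(130,130))):
    f=imaging.grab_frame(n)[:,:,::-1].copy();cv2.imwrite(f"pics/{n}7.png",f)
    o.append(cv2.resize(f[y:y+140,x:x+130],None,fx=3,fy=3,interpolation=cv2.INTER_CUBIC))
cv2.imwrite("pics/out.png",np.hstack(o));s=ctrl.read_state();print(s["position"],s["tool_rot"],s["gripper_width"],s["contact_force"],s["torque"],s["t"])
E
```

```text
[0.48820765 0.07338776 0.3019666 ] [3.13898571e+00 1.36958986e-04 1.68581516e+00] 0.059966268184497254 [-0.36629331  0.33795792 -1.39385428] [-0.04480231 -0.00149841  0.01239273] 10.7167
```

View pics/out.png

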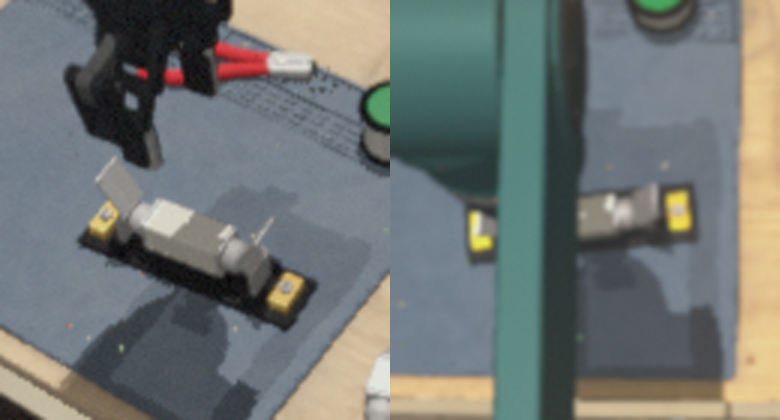

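```bash
python3 - <<'E'
from h import *
im=cv2.imread("pics/scene7.png")[150:190,155:215]
a=cv2.resize(im,(720,480),interpolation=cv2.INTER_CUBIC)
psi=np.deg2rad(96.4);x=np.array([np.cos(psi),np.sin(psi),0]);y=np.array([x[1],-x[0],0]);c=np.array([.488,.0736,.045])
for s,t in((-1,-1),(-1,1),(1,1),(1,-1)):
    for z,col in((0,(0,0,255)),(.01,(0,255,0))):
        u=proj("scene",c+s*.03*x+t*.013*y+[0,0,z]);p=((u-[155,150]+.5)*12).astype(int);cv2.circle(a,p.tolist(),4,col,-1)
cv2.imwrite("pics/fin.png",a)
E
```

```text
(no output)
```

View pics/fin.png

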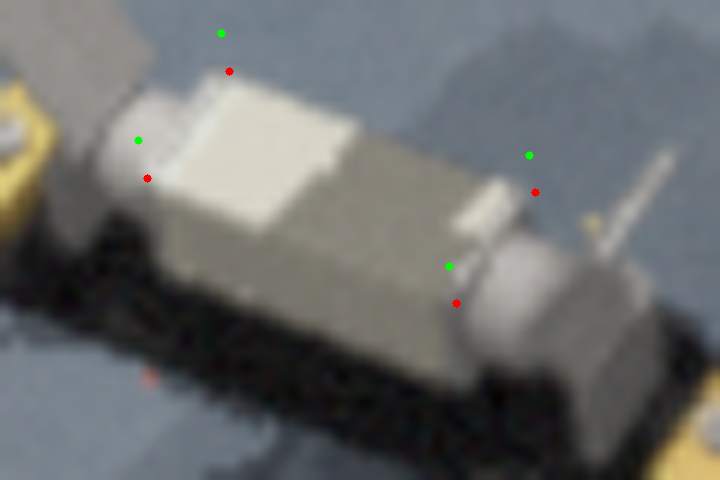

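```bash
python3 - <<'E'
from rig import ctrl
print(ctrl.close_job())
E
```

```text
the job is handed in; nothing more can be done
None
```

I pressed the longer fuse into the holder, let go of it and drew the gripper clear, then handed the job in at about 10.7 s. No verdict was reported.

- **Seating:** the push force rose to about 4 N, fell to −3 N as the clips snapped in, then reached 11.6 N against a stop. The tool stopped at 0.1963 m, where 0.1964 m was expected with the fuse fully home.
- **Final picture:** after release the fuse stays between the clips. The left corners of its body match the home position. The right corners appear 1–2 pixels (about 1–2 mm) higher than predicted. I put that down to the camera's 2 mm calibration and did not press again.
- **Centring:** before release, one late picture put the fuse centred in the gripper within about 1–2 mm. An earlier picture, taken just after lifting, had suggested an offset of up to 5 mm along its length.
- **Grip reading:** the fingers read 24.5 mm on the 26 mm body throughout, probably a bias in the reading.
- **Shorter fuse:** it had not moved in the pictures taken after lifting the long one, and the arm did not go near it afterwards. I did not measure it again at the end.

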